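# Sort two bored housings and probe the passed one

### The job

Put the housing with the round disc tag flat into the pocket of the raised probing station, fully home (either way round, tag on top), and the housing with the straight bar tag flat and tag up in the low plywood reject tray. Then take the probe rod out of its wooden stand by its head and, from above, lower it down the bore of the housing in the station without ever touching that housing, until the tip shows clear below the station's plate but stays clear of the bench, and finish while still holding it there in the fingers, upright, still and centred in the bore. Leave everything else on the bench where it is.

Things in the scene. Friction and masses are not known exactly. Their poses are not given: they have to be found in the camera images.
- disc_housing: The housing that passed: aluminium block 80 (x) x 44 (y) x 40 (z) mm, 0.33 kg, standing flat, with a vertical through bore of 24 mm diameter at its centre. Origin: centre of the underside, on the bore axis; x along its length, z up. On top, towards its +x end, is a brass tag 6 mm high: a round disc, 22 mm diameter, centred at x = +27 mm.
- bar_housing: The rejected housing: aluminium block 80 (x) x 44 (y) x 40 (z) mm, 0.33 kg, standing flat, with a vertical through bore of 24 mm diameter at its centre. Origin: centre of the underside, on the bore axis; x along its length, z up. On top, towards its +x end, is a brass tag 6 mm high: a straight bar, 8 mm (x) by 42 mm (y), centred at x = +28 mm.
- station: Fixed probing station: dark steel plate 108 (x) x 72 (y) x 10 mm on four 50 mm legs, so its top is 60 mm and its underside 50 mm above the bench; open underneath. On the plate a rim 6 mm high encloses a pocket 88 (x) x 52 (y) mm for a housing (4 mm play all round); in the middle of the pocket the plate has a 36 mm through hole. Origin: bench level under the pocket's centre, x along its length.
- nest (a point): Centre of the pocket's floor on the station, 60 mm above the bench; axes as the station's.
- tray: Fixed reject tray: low open plywood tray 110 (x) x 140 (y) x 15 mm outside, walls and floor 5 mm thick. Origin: bench level under its centre.
- tray_floor (a point): Centre of the tray's inner floor, 5 mm above the bench; axes as the tray's.
- stand: Fixed rod stand: dark wooden block 60 x 60 x 55 mm with a vertical blind hole in the middle, 14 mm diameter, 45 mm deep. Origin: bench level under its centre.
- rod: Probe rod standing upright in the stand: steel stem 12 mm diameter, 115 mm long, with a round dark steel head on top 18 mm diameter, 28 mm high; 0.14 kg. Origin: centre of the tip (its lower end), which starts 10 mm above the bench; z along the rod towards the head.
- rod_head (a point): Middle of the rod's head, on its axis, 129 mm above the tip (139 mm above the bench at the start).
- disc_housing_bore (a point): Centre of the bore's upper mouth on the disc-tagged housing, 40 mm above its underside.
- tape_roll: Bystander, to be left alone: paper tape roll lying flat, 52 dia x 36 high, near the robot (mm).
- dish: Bystander, to be left alone: small dark steel dish, 72 dia x 18 high (mm).
- weight: Bystander, to be left alone: solid brass cylinder, 38 dia x 28 high (mm).
- collar: Bystander, to be left alone: steel collar, 42 dia x 24 high (mm).
- oil_jar: Bystander, to be left alone: amber glass jar with dark cap, 48 dia x 60 high (mm).

How it is judged:
By the outcome, as a careful person would: the job done as asked, in the order asked, and still so for the second after the job is handed in, while the arm keeps its last pose, push and grip.
It also fails if it takes over 72 s, if anything falls off the work surface, if the arm or the gripper's body presses on something with over 40 N, if the wrist force passes 120 N, or if a joint passes its speed limit or range.

### The arm

A 7-joint arm with a two-finger parallel gripper is mounted at the origin on the work surface. World frame = base frame: x ahead of the robot, y to its left, z up, the work surface at z = 0. Lengths are in m, angles in rad, forces in N, time in s.
With the tool pointing down it reaches from about 0.4 to 0.85 m from the base axis. Payload 4.5 kg.
Tool frame: the origin (TCP) lies at the very end of the fingers, on their centre line; the grasp point (between the pads) lies env.grip_depth behind it (env.grip_depth is the distance from the TCP to the grasp point, in m); z points along the fingers, y is the line along which they close (so a half turn about z gives the same grasp; the last joint's range is limited). The gripper opens to 88 mm and grips with 3 to 60 N. Pads are 18 mm wide; open, the fingers measure 123 mm over their backs; the gripper's body (75 mm by 187 mm) begins 45 mm behind the grasp point.
Start: joints at [-1.262, 0.689, -0.195, 1.565, 0.157, 0.902, -0.215], TCP at [0.17, 0.602, 0.239] pointing down, gripper open.
Joint ranges: [-3.01, 3.01], [-0.46, 2.08], [-1.47, 1.51], [0.13, 2.56], [-1, 4.14], [0.04, 2.09], [-2.66, 2.66]. Speed limits (rad/s): [2.57, 2.57, 3.14, 3.14, 3.14, 3.14, 3.14].

### API

Orientations are given as a rotation vector (axis times angle).
In Python, from station import env, hand, solver, capture, camera_model gives the robot as it stands. Calls block until the motion is done:
- env.movep(position, orientation): joint-space move of the TCP to a pose.
- env.movel(position, max_speed=0.15, rotation=None, f_stop=None): straight line of the TCP; rotation=None keeps the orientation; max_speed is the mean speed in m/s. With f_stop (N) it stops when the force on the tool has changed by that much, and returns True; else False.
- env.movej(angles): joint-space move.
- hand.set_gripper(opening): finger opening in m; the grip force is fixed at half the most; returns when the fingers have stopped.
- env.hold(seconds).
- solver.solve_ik(position, orientation): joint angles nearest the present ones, or None.
- env.sense(): the state.
- capture(name): name is "side" or "top" or "wrist"; returns (picture, depth): 480x640x3 uint8, red, green, blue; 480x640 float32, m along the optical axis (not along the pixel's ray), 0 where there is no reading.
- camera_model(name): a dict with "fx", "fy", "cx", "cy" (pixels), "R" (3x3) and "t" (3): a world point X has camera coordinates R X + t. Camera axes: x right, y down, z forward; pixel columns grow to the right and rows downward; lengths in m; the calibration is good to about 2 mm. A picture is of the moment at which its call begins: read the wrist's pose just before it. camera_model takes no time and is no camera call; for the wrist camera it gives the pose at the moment of the call.
A pose or a line that the arm cannot do raises env.Unreachable and nothing moves.
- env.job_done(): hands the job in; it is judged then, once.
The state is a dict: "clock": time; "joint_positions": joint angles; "qvel": joint speeds; "effort": joint torques, N m; "tool_pos": TCP position; "eef_rot": TCP orientation; "force": force on the tool from outside, world axes, zero at the start; "moment": the same for the moment, N m; "finger_gap": finger opening in m; "gripper_force": force on a finger pad.
Only numpy, scipy, OpenCV 4.12 (cv2) and the standard library are available. Lean on these libraries where they do the work, as an engineer would, in place of code of your own. Each camera call takes 0.05 s, during which the arm holds its last target. There are 200 camera calls.

## Working session

There is one attempt and no reset: what is moved stays moved. The work goes in short steps, each a Python script; the robot and the scene stay as the last script left them, time stands still between calls to the robot, and variables do not carry over. Pictures are saved under pics/ and viewed, at most 13 in all, crops included, and the job is handed in when it is done.

```bash
ls; mkdir -p pics
python3 - <<'E'
from station import env, hand, solver, capture, camera_model
import cv2, numpy as np
for n in ("top","side"):
    p,d=capture(n); cv2.imwrite(f"pics/{n}0.png",p[:,:,::-1]); np.savez(f"{n}0.npz",p=p,d=d,**camera_model(n))
    m=camera_model(n); print(n,m, (d>0).mean())
s=env.sense(); print(s["clock"],s["tool_pos"],s["eef_rot"],env.grip_depth)
E
```

```text
pics
top {'fx': 501.74520739082726, 'fy': 501.74520739082726, 'cx': 323.8613272626574, 'cy': 237.42725369862916, 'R': array([[ 0.02292018, -0.99947891,  0.02272844],
       [-0.993701  , -0.02527041, -0.10917748],
       [ 0.10969494, -0.02008291, -0.99376239]]), 't': array([-0.02328197,  0.53412663,  1.02287093])} 0.99623046875
side {'fx': 497.0248841785529, 'fy': 497.0248841785529, 'cx': 323.58394870757377, 'cy': 242.69086543682977, 'R': array([[-0.91690968, -0.39909121,  0.00168543],
       [-0.28519592,  0.65227006, -0.70228702],
       [ 0.27917722, -0.64441445, -0.71189192]]), 't': array([0.49133431, 0.24954908, 0.86512322])} 0.9960481770833334
0.1 [0.16944957 0.60101091 0.23802013] [-4.30064350e-01 -3.11188503e+00  2.49402246e-03] 0.0187
```

View pics/top0.png

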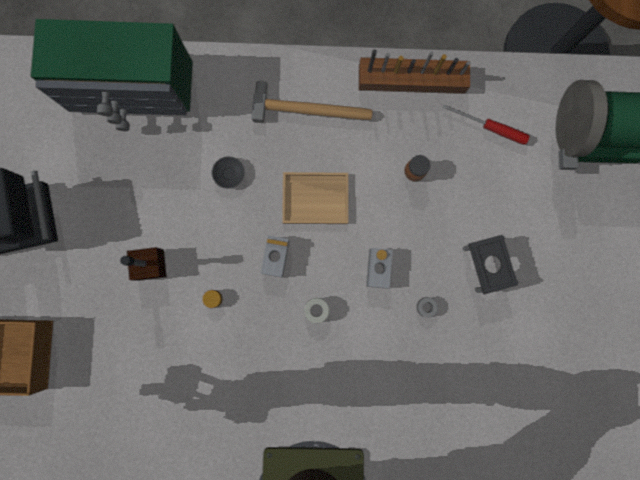

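View pics/side0.png

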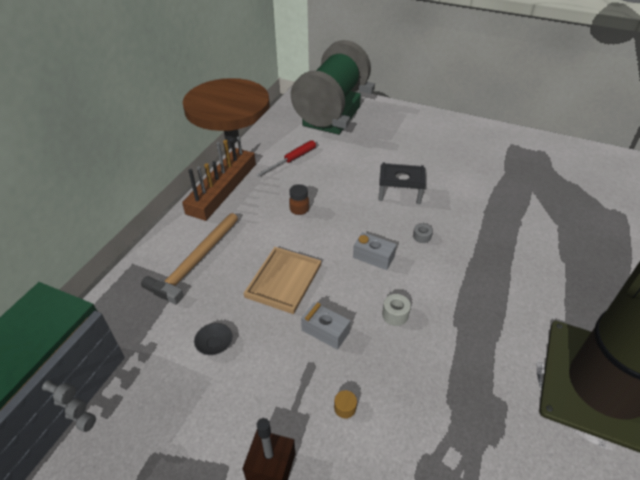

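The top view shows the bar housing at (275,257), disc housing (380,268), station (493,265), tray (316,198), and stand (147,263) with the rod head at (126,260). The side view shows the same layout, with nothing close enough to block the grasps.

```bash
cat > hlp.py <<'E'
import numpy as np, cv2
def world(d,m):
    v,u=np.mgrid[0:480,0:640]
    c=np.stack([(u-m['cx'])/m['fx']*d,(v-m['cy'])/m['fy']*d,d],-1)
    return (c-m['t'])@m['R']
def ray(uv,m,z):
    uv=np.atleast_2d(uv).astype(float)
    c=np.c_[(uv[:,0]-m['cx'])/m['fx'],(uv[:,1]-m['cy'])/m['fy'],np.ones(len(uv))]@m['R']
    o=-m['R'].T@m['t']
    return o+c*((z-o[2])/c[:,2])[:,None]
def rect(mask,m,z):
    """biggest blob -> rays on plane z -> min area rect: centre, long side, short side, angle of long side"""
    cs,_=cv2.findContours(mask.astype(np.uint8),cv2.RETR_EXTERNAL,cv2.CHAIN_APPROX_NONE)
    c=max(cs,key=cv2.contourArea)
    P=ray(c[:,0],m,z)[:,:2]
    (x,y),(a,b),t=cv2.minAreaRect((P*1000).astype(np.float32))
    if a<b: a,b,t=b,a,t+90
    return np.round([x,y,a,b,(t+90)%180-90],1)
E
python3 - <<'E'
from hlp import *
rois=dict(top=dict(bar=(258,232,295,282),disc=(364,244,398,292),stn=(462,228,525,300),tray=(276,165,358,230),stand=(118,240,172,285),rod=(115,248,150,272)),
 side=dict(bar=(298,298,356,350),disc=(350,228,402,270),stn=(372,158,432,205),tray=(240,242,328,314),stand=(238,425,300,480),rod=(252,415,282,445)))
Z=dict(bar=.04,disc=.04,stn=.063,tray=.015,stand=.055,rod=.153)
for n in ("top","side"):
    f=np.load(n+"0.npz"); m={k:f[k] for k in f.files}; W=world(m['d'],m); p=m['p'].astype(int)
    hsv=cv2.cvtColor(m['p'],cv2.COLOR_RGB2HSV)
    for k,(a,b,c,e) in rois[n].items():
        box=np.zeros((480,640),bool); box[b:e,a:c]=1
        lo={'tray':.008,'stn':.045}.get(k,Z[k]-.012); mk=box&(W[...,2]>lo)&(W[...,2]<Z[k]+.015)
        print(n,k,rect(mk,m,Z[k]),"medz",np.round(np.median(W[mk][:,2]),4),mk.sum())
        if k in('bar','disc'):
            t=box&(hsv[...,1]>110)&(W[...,2]>.03); print("   tag",ray(np.argwhere(t)[:,::-1].mean(0),m,.046)[0]*1000,t.sum())
E
```

```text
top bar [492.8  91.8  80.3  44.9  -8.8] medz 0.0408 744
   tag [520.55799369  86.53338823  46.        ] 63
top disc [ 473.5 -126.2   80.4   45.3   -3.9] medz 0.0401 753
   tag [ 500.58554813 -129.36517605   46.        ] 70
top stn [ 485.5 -354.4  107.5   77.2   16.2] medz 0.0606 1733
top tray [622.   11.1 139.9 111.  -88.5] medz 0.0139 861
top stand [470.1 354.   64.6  60.9 -81.5] medz 0.0557 848
top rod [469.4 353.   20.2  16.4 -88.6] medz 0.153 98
side bar [491.6  93.8  84.3  54.2  -8.8] medz 0.0395 977
   tag [519.73951349  88.71662446  46.        ] 74
side disc [ 472.8 -122.4   83.4   55.8   -4.4] medz 0.0394 692
   tag [ 499.86894161 -126.68705839   46.        ] 50
side stn [ 484.6 -348.8  107.6   93.9   16.3] medz 0.0604 979
side tray [620.9  12.7 145.6 112.9 -88.6] medz 0.0136 800
side stand [468.9 356.5  64.   61.9 -81.2] medz 0.0548 1639
side rod [468.4 356.6  21.7  17.3 -47.8] medz 0.1522 180
```

```bash
cat >> hlp.py <<'E'
from scipy.spatial.transform import Rotation as Rn
def rot(deg):
    "tool pointing down, tool x at this world angle"
    a=np.radians(deg); x=np.array([np.cos(a),np.sin(a),0]); z=np.array([0,0,-1.]); 
    return Rn.from_matrix(np.c_[x,np.cross(z,x),z]).as_rotvec()
E
python3 - <<'E'
from hlp import *
from station import env, hand, solver, capture, camera_model
for a in (-4,176,16,196,-9,171): 
    for p in ((.473,-.125,.12),(.485,-.352,.15),(.62,.012,.1),(.469,.355,.25),(.48,-.25,.38)):
        q=solver.solve_ik(np.array(p),rot(a)); print(a,p,None if q is None else np.round(q,2))
env.movep(np.array([.46,-.25,.36]),rot(180)); s=env.sense()
m=camera_model("wrist"); p,d=capture("wrist"); np.savez("w1.npz",p=p,d=d,**m); cv2.imwrite("pics/w1.png",p[:,:,::-1])
print(s["clock"],s["tool_pos"],s["force"],-m["R"].T@m["t"],m["R"])
E
```

```text
-4 (0.473, -0.125, 0.12) [ 0.04  0.73  0.21  2.09 -0.41  0.36 -1.07]
-4 (0.485, -0.352, 0.15) [ 0.45  0.78  0.18  1.74 -0.21  0.64 -0.89]
-4 (0.62, 0.012, 0.1) [-0.32  0.91  0.41  1.71 -0.55  0.65 -1.23]
-4 (0.469, 0.355, 0.25) [-1.06  0.7   0.61  1.69 -0.48  0.91 -1.9 ]
-4 (0.48, -0.25, 0.38) [-0.2   0.64  1.12  1.64 -0.6   1.25 -0.6 ]
176 (0.473, -0.125, 0.12) [ 0.46  0.75 -0.48  2.06  0.72  0.49  0.94]
176 (0.485, -0.352, 0.15) [ 0.86  0.82 -0.56  1.71  0.59  0.78  1.52]
176 (0.62, 0.012, 0.1) [ 0.12  0.89 -0.39  1.68  0.49  0.67  0.97]
176 (0.469, 0.355, 0.25) [-0.55  0.63 -0.3   1.66  0.23  0.88  0.56]
176 (0.48, -0.25, 0.38) [ 0.31  0.43  0.14  1.62 -0.07  1.1   1.96]
16 (0.473, -0.125, 0.12) [ 0.08  0.73  0.13  2.08 -0.25  0.35 -0.87]
16 (0.485, -0.352, 0.15) [ 0.53  0.77  0.04  1.73 -0.05  0.64 -0.7 ]
16 (0.62, 0.012, 0.1) [-0.27  0.89  0.32  1.7  -0.43  0.62 -0.99]
16 (0.469, 0.355, 0.25) [-1.01  0.67  0.5   1.69 -0.4   0.88 -1.63]
16 (0.48, -0.25, 0.38) [-0.17  0.6   1.02  1.64 -0.54  1.22 -0.32]
196 (0.473, -0.125, 0.12) [ 0.51  0.77 -0.56  2.06  0.81  0.54  1.2 ]
196 (0.4
[... 522 characters left out ...]
5   0.91 -1.97]
-9 (0.48, -0.25, 0.38) [-0.21  0.65  1.15  1.64 -0.62  1.26 -0.67]
171 (0.473, -0.125, 0.12) [ 0.44  0.75 -0.45  2.07  0.7   0.48  0.87]
171 (0.485, -0.352, 0.15) [ 0.86  0.82 -0.56  1.72  0.58  0.78  1.43]
171 (0.62, 0.012, 0.1) [ 0.11  0.88 -0.37  1.68  0.47  0.67  0.9 ]
171 (0.469, 0.355, 0.25) [-0.57  0.63 -0.27  1.66  0.21  0.87  0.49]
171 (0.48, -0.25, 0.38) [ 0.3   0.43  0.15  1.62 -0.07  1.1   1.88]
3.275 [ 0.46046013 -0.24925301  0.35987288] [ 0.04186232 -0.2723312   0.19006369] [ 0.38589242 -0.24954159  0.50497674] [[-2.28279732e-03  9.99997376e-01 -1.94019180e-04]
 [ 9.55314787e-01  2.23814446e-03  2.95581880e-01]
 [ 2.95581539e-01  4.89404132e-04 -9.55317389e-01]]
```

View pics/w1.png

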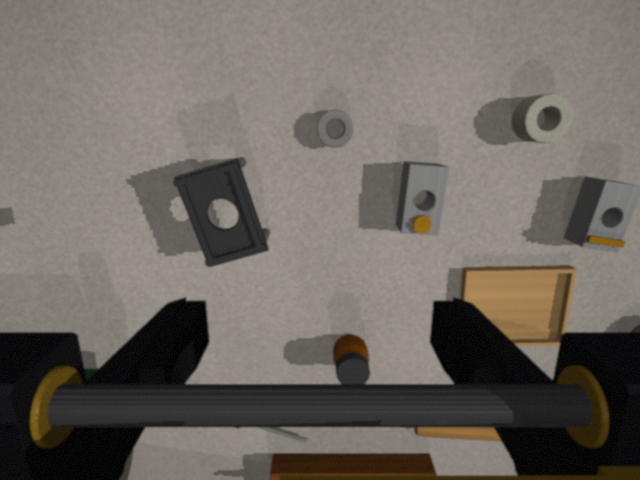

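The wrist view shows the station at (222,213) with its hole clear, the disc housing at (423,198), the bar housing at (605,215) and the tray at (518,305).

```bash
cat > meas.py <<'E'
from hlp import *
def hole(box,W,m,zlo,ztop):
    "centre of a dark/deep hole: pixels enclosed by the top-face mask"
    a,b,c,e=box; sub=np.zeros((480,640),np.uint8); sub[b:e,a:c]=(W[b:e,a:c,2]>zlo)
    cs,h=cv2.findContours(sub,cv2.RETR_CCOMP,cv2.CHAIN_APPROX_NONE)
    inn=[c for c,q in zip(cs,h[0]) if q[3]>=0]; c=max(inn,key=cv2.contourArea)
    P=(ray(c[:,0],m,ztop)*1000)[:,:2].astype(np.float32)
    return np.round(np.r_[cv2.minEnclosingCircle(P)[0],2*cv2.minEnclosingCircle(P)[1]],1)
E
python3 - <<'E'
from meas import *
f=np.load("w1.npz"); m={k:f[k] for k in f.files}; W=world(m['d'],m)
B=dict(disc=(396,155,452,242),bar=(560,170,640,255),stn=(165,150,275,272),tray=(455,260,582,350))
for k,z,lo in (('disc',.04,.035),('bar',.04,.035),('stn',.066,.054),('tray',.015,.009)):
    a,b,c,e=B[k]; mk=np.zeros((480,640),bool); mk[b:e,a:c]=W[b:e,a:c,2]>lo
    print(k,rect(mk,m,z),np.median(W[mk][:,2]))
    if k!='tray': print('  hole',hole(B[k],W,m,lo,.06 if k=='stn' else .04))
E
python3 - <<'E'
from meas import *
f=np.load("top0.npz"); m={k:f[k] for k in f.files}; W=world(m['d'],m)
print('top stn hole',hole((462,228,525,300),W,m,.05,.06))
E
```

```text
disc [ 474.9 -129.2   81.1   45.1   -3.8] 0.039086629027501124
  hole [ 475.1 -129.2   25.2]
bar [494.5  89.5  81.2  50.8  -6.7] 0.03893785365107576
  hole [494.3  88.7  25. ]
stn [ 486.7 -356.3  106.5   74.4   16.4] 0.05968081889963597
  hole [ 487.3 -356.5   37. ]
tray [625.8  15.6 176.  118.6 -88.6] 0.37760571818277994
top stn hole [ 485.4 -354.    38.3]
```

Run:
```python
from meas import *
from station import env, hand, solver, capture, camera_model
r=rot(176.2)
env.movep(np.array([.4743,-.128,.10]),r)
print(env.movel(np.array([.4743,-.128,.015]),max_speed=.12,f_stop=15))
hand.set_gripper(.02); s=env.sense(); print("gap",s["finger_gap"],s["gripper_force"],s["tool_pos"])
env.movel(np.array([.4743,-.128,.14]),max_speed=.15); 
env.movep(np.array([.4865,-.3555,.17]),rot(196.3)); s=env.sense()
m=camera_model("wrist"); p,d=capture("wrist"); np.savez("w2.npz",p=p,d=d,**m); cv2.imwrite("pics/w2.png",p[:,:,::-1])
print(s["clock"],s["tool_pos"],s["force"],s["finger_gap"])
```

```text
False
gap 0.04388366316259723 29.999803290702403 [ 0.47431418 -0.12807049  0.01504239]
7.925 [ 0.48670518 -0.35266335  0.16899176] [ 0.49490736  0.36255817 -2.79371985] 0.0437912661487701
```

View pics/w2.png

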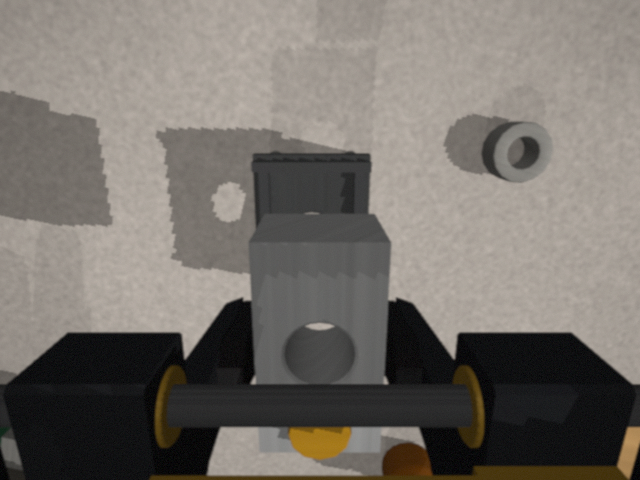

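The held housing's bore is at (320,350). The station's rear end is visible behind it, with rim corners near (253,157) and (371,157).

Run:
```python
from meas import *
f=np.load("w2.npz"); m={k:f[k] for k in f.files}; W=world(m['d'],m)
T=np.array([486.705,-352.663]); a=np.radians(196.3); X=np.array([np.cos(a),np.sin(a)]); Y=np.array([np.sin(a),-np.cos(a)])
h=hole((240,200,400,384),W,m,.185,.194); print("bore",h,"in tool xy",(h[:2]-T)@X,(h[:2]-T)@Y)
mk=np.zeros((480,640),bool); mk[240:380,240:400]=(abs(W[240:380,240:400,2]-.194)<.008)
print("top z",np.median(W[mk][:,2]))
# station edges rows 165-205 on z=.066 plane: left/right outer edges
g=cv2.cvtColor(m['p'],cv2.COLOR_RGB2GRAY).astype(int)
pts=[]
for r in (158,165,172,180,190,200):
    w=W[r,225:395,2]>.05; u=225+np.where(w&(W[r,225:395,2]<.075))[0]
    P=ray([[u[0]-.5,r],[u[-1]+.5,r]],m,.066)[:,:2]*1000; pts.append(P)
    print(r,u[0],u[-1],((P-T)@Y).round(1),"mid",((P.mean(0)-T)@Y).round(2), np.linalg.norm(P[1]-P[0]).round(1))
# rear top edge
for c in (280,310,340):
    v=np.where((W[140:180,c,2]>.045))[0][0]+140; P=ray([[c,v]],m,.066)[0,:2]*1000; print("rear",v,(P-T)@X)
S=np.array([487.3,-356.5]); print("station pred in tool",(S-T)@X,(S-T)@Y)
```

```text
bore [ 484.5 -353.9   22.6] in tool xy 2.4635553877402767 -0.5684090530029414
top z 0.19292388925974308
158 253 370 [-40.   29.9] mid -5.06 69.9
165 252 371 [-40.8  30.6] mid -5.07 71.4
172 254 370 [-39.8  30.2] mid -4.78 70.0
180 254 369 [-40.   29.8] mid -5.1 69.8
190 254 369 [-40.3  30. ] mid -5.11 70.3
200 255 369 [-39.9  30.3] mid -4.83 70.2
rear 153 55.137418794866335
rear 153 55.176131221434765
rear 153 55.214860971072774
station pred in tool 0.505834013403797 -3.849769597116658
```

Run:
```python
from meas import *
f=np.load("w2.npz"); m={k:f[k] for k in f.files}; W=world(m['d'],m)
T=np.array([486.705,-352.663]); a=np.radians(196.3); X=np.array([np.cos(a),np.sin(a)]); Y=np.array([np.sin(a),-np.cos(a)])
for c in (312,320,328):
    z=W[200:384,c,2]; top=abs(z-.194)<.004; rows=200+np.where(top)[0]
    k=rows[0]; hl=[r for r in rows if r>k+5 and not top[r+1-200]][0]
    for r in (k-.5,hl+.5): print(c,r,((ray([[c,r]],m,.194)[0,:2]*1000-T)@X).round(2))
for r in (255,275,295):
    z=W[r,200:440,2]; u=200+np.where(abs(z-.194)<.004)[0]; P=ray([[u[0]-.5,r],[u[-1]+.5,r]],m,.194)[:,:2]*1000; print(r,u[0],u[-1],((P-T)@Y).round(2),((P-T)@Y).mean().round(2))
```

```text
Traceback (most recent call last):
IndexError: index 184 is out of bounds for axis 0 with size 184
```

Run:
```python
from meas import *
f=np.load("w2.npz"); m={k:f[k] for k in f.files}; W=world(m['d'],m)
T=np.array([486.705,-352.663]); a=np.radians(196.3); X=np.array([np.cos(a),np.sin(a)]); Y=np.array([np.sin(a),-np.cos(a)])
print((W[206:330:3,312,2]*1000).round(0).astype(int))
print((W[316:384:2,320,2]*1000).round(0).astype(int))
g=cv2.cvtColor(m['p'],cv2.COLOR_RGB2GRAY); print(g[206:260:2,300]); print(g[312:328,320])
for r in (236,242,250,320,326): print(r,((ray([[320,r]],m,.193)[0,:2]*1000-T)@X).round(2))
for r in (255,275,295):
    z=W[r,200:440,2]; u=200+np.where((z>.185)&(z<.2))[0]; P=ray([[u[0]-.5,r],[u[-1]+.5,r]],m,.193)[:,:2]*1000; print(r,u[0],u[-1],((P-T)@Y).round(2),((P-T)@Y).mean().round(2))
```

```text
[ 58  60  -1 157 161 167 171 175 177 182 188 189 193 194 194 193 193 193
 194 193 193 194 193 314 192 194 193 193 195 193 194 192 191 192 193 194
 194 193 193 193  -1 154]
[193 192 192 192  -1  -2  -2 154 155 157 159 160 163 164 164 166 167 169
 171 172 174 175 177 178 178 181 181 183 184 185 187 188 190 190]
[62 60 60 62 74 77 79 76 77 78 77 77 77 78 79 76 76 75 84 93 93 94 94 92
 92 94 93]
[101 103 102 101 101 101 104 104  99  97 113 155 173 173 169 170]
236 40.32
242 38.41
250 35.82
320 11.83
326 9.65
255 249 390 [-22.81  21.25] -0.78
275 250 389 [-22.82  21.3 ] -0.76
295 251 388 [-22.82  21.34] -0.74
```

```bash
cat > look.py <<'E'
from meas import *
from station import env, hand, solver, capture, camera_model
def look(n):
    s=env.sense(); m=camera_model("wrist"); p,d=capture("wrist"); m=dict(m,p=p,d=d); np.savez(n+".npz",**m); cv2.imwrite(f"pics/{n}.png",p[:,:,::-1])
    R=Rn.from_rotvec(s["eef_rot"]).as_matrix(); return s,m,world(d,m),np.array(s["tool_pos"])*1000,R
E
python3 - <<'E'
from look import *
s,m,W,T,R=look("w3"); T=T[:2]; X=R[:2,0];Y=R[:2,1]
c=-m["R"].T@m["t"]*1000; print("tool",T,np.degrees(np.arctan2(X[1],X[0])),"tilt",R[:,2].round(4),"cam",(c[:2]-T)@X,(c[:2]-T)@Y,c[2],s["clock"])
for r in (255,275,295):
    z=W[r,200:440,2]; u=200+np.where((z>.185)&(z<.205))[0]; P=ray([[u[0]-.5,r],[u[-1]+.5,r]],m,.195)[:,:2]*1000; print(r,u[0],u[-1],((P-T)@Y).round(2),((P-T)@Y).mean().round(2))
for r in (158,172,190):
    u=225+np.where((W[r,225:395,2]>.05)&(W[r,225:395,2]<.075))[0]
    P=ray([[u[0]-.5,r],[u[-1]+.5,r]],m,.06)[:,:2]*1000
    print(r,u[0],u[-1],((P-T)@Y).round(1),"mid",((P.mean(0)-T)@Y).round(2), P.mean(0),np.linalg.norm(P[1]-P[0]).round(1))
for k in (280,310,340):
    v=np.where((W[140:180,k,2]>.045))[0][0]+140; P=ray([[k,v]],m,.06)[0,:2]*1000; print("rear",v,(P-T)@X)
E
```

```text
tool [ 487.11675008 -351.98969237] -163.51031466137334 tilt [-0.001   0.0035 -1.    ] cam 74.68791541253547 -1.2454880667642705 314.23799002226906 7.975
255 249 390 [-22.42  20.97] -0.72
275 250 389 [-22.43  21.  ] -0.72
295 251 388 [-22.45  21.03] -0.71
158 252 369 [-41.5  30.1] mid -5.67 [ 439.16103942 -372.09524366] 71.6
172 253 369 [-41.3  30.4] mid -5.41 [ 447.16752227 -369.45340807] 71.7
190 254 368 [-41.2  30.2] mid -5.46 [ 457.81275383 -366.36117349] 71.4
rear 152 55.24151211945669
rear 152 55.25090100496747
rear 152 55.260294028169305
```

```bash
cat > st.py <<'E'
from look import *
def station_meas(n):
    s,m,W,T,R=look(n); zt=T[2]/1000+.024; T=T[:2]; X=R[:2,0];Y=R[:2,1]
    c=-m["R"].T@m["t"]*1000; print("tool",T,np.degrees(np.arctan2(X[1],X[0])),"tilt",R[:,2].round(4),"cam",(c[:2]-T)@X,(c[:2]-T)@Y,c[2],s["clock"])
    for r in (260,290):
        z=W[r,200:440,2]; u=200+np.where(abs(z-zt)<.01)[0]; P=ray([[u[0]-.5,r],[u[-1]+.5,r]],m,zt)[:,:2]*1000; print(r,u[0],u[-1],"housing Y",((P-T)@Y).mean().round(2))
    for r in (160,172,190):
        u=215+np.where((W[r,215:405,2]>.05)&(W[r,215:405,2]<.075))[0]
        P=ray([[u[0]-.5,r],[u[-1]+.5,r]],m,.06)[:,:2]*1000
        print(r,u[0],u[-1],"stn Y",((P.mean(0)-T)@Y).round(2), P.mean(0),np.linalg.norm(P[1]-P[0]).round(1))
    for k in (280,340):
        v=np.where((W[140:180,k,2]>.045))[0][0]+140; P=ray([[k,v-.5]],m,.06)[0,:2]*1000; print("stn X",v,(P-T)@X-54)
E
python3 - <<'E'
from st import *
env.hold(.4); print(env.sense()["tool_pos"],env.sense()["qvel"].round(3) if hasattr(env.sense()["qvel"],'round') else env.sense()["qvel"])
env.movel(np.array([.4865,-.3545,.17]),max_speed=.1,rotation=rot(196.3)); env.hold(.4)
station_meas("w4"); print(env.sense()["tool_pos"])
E
```

```text
[ 0.48662627 -0.35523355  0.17004454] [ 0.004  0.     0.001 -0.001  0.     0.002 -0.   ]
tool [ 486.46398447 -354.54674104] -163.70445304522985 tilt [-0. -0. -1.] cam 74.65397243076987 -0.6924696254473943 315.0989943998853 9.075
260 250 390 housing Y -0.46
290 251 388 housing Y -0.6
160 257 373 stn Y -3.34 [ 439.03969079 -371.88770422] 71.3
172 256 374 stn Y -3.35 [ 446.01094187 -369.86616894] 73.2
190 258 372 stn Y -3.38 [ 456.69405408 -366.76790566] 71.6
stn X 148 3.797971907555663
stn X 154 0.2784589492026157
[ 0.48648048 -0.3545282   0.16998638]
```

Run:
```python
from st import *
a=np.radians(196.3); X=np.array([np.cos(a),np.sin(a)]); Y=np.array([np.sin(a),-np.cos(a)])
t=np.array([486.5,-354.5])+1.4*X-2.0*Y; print(t)
env.movel(np.r_[t/1000,.088],max_speed=.1); env.hold(.4); 
s,m,W,T,R=look("w5"); print(T,s["clock"])
```

```text
[ 485.71760601 -356.81254398]
[ 485.80996507 -356.87436223   88.24233016] 10.4917
```

View pics/w5.png

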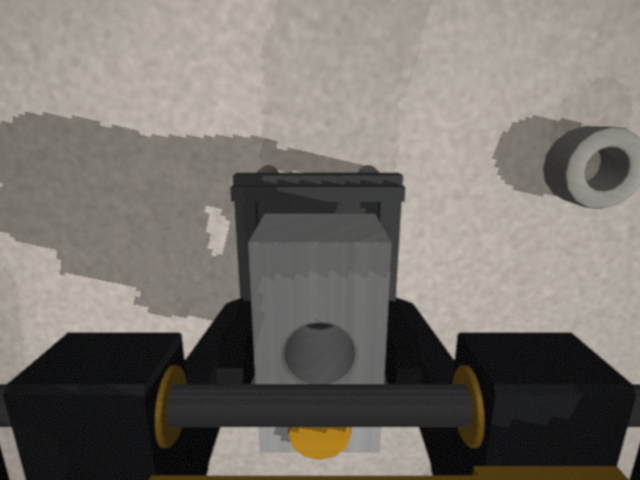

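The housing (250–390) sits between the station's side edges, which run from 233 to 404, so it is nearly centred. I'll put numbers on it.

Run:
```python
from meas import *
f=np.load("w5.npz"); m={k:f[k] for k in f.files}; W=world(m['d'],m)
T=np.array([485.81,-356.87]); a=np.radians(196.3); X=np.array([np.cos(a),np.sin(a)]); Y=np.array([np.sin(a),-np.cos(a)])
for r in (183,190,205,220,240,260,280):
    z=W[r,215:420,2]; u=215+np.where((z>.05))[0]; P=ray([[u[0]-.5,r],[u[-1]+.5,r]],m,.06)[:,:2]*1000
    h=215+np.where(abs(z-.112)<.007)[0]; Q=ray([[h[0]-.5,r],[h[-1]+.5,r]],m,.112)[:,:2]*1000 if len(h) else np.zeros((2,2))
    print(r,u[0],u[-1],((P-T)@Y).round(1),((P-T)@Y).mean().round(2),"| house",((Q-T)@Y).round(1),((Q-T)@Y).mean().round(2))
g=cv2.cvtColor(m['p'],cv2.COLOR_RGB2GRAY)
for c in (300,320,340): print((W[166:200:2,c,2]*1000).round().astype(int), g[166:250:2,c])
for r in (174,176,180,184,186,200): print(r,[((ray([[320,r]],m,z)[0,:2]*1000-T)@X).round(2) for z in (.06,.066)])
for r in (214,216,240,242,244): print(r,[((ray([[320,r]],m,z)[0,:2]*1000-T)@X).round(2) for z in (.073,.113)])
```

```text
183 233 402 [-37.3  34.3] -1.49 | house [478.9 478.9] 478.88
190 231 405 [-38.3  35.8] -1.28 | house [478.9 478.9] 478.88
205 235 401 [-37.   34.5] -1.28 | house [478.9 478.9] 478.88
220 236 400 [-37.   34.4] -1.28 | house [478.9 478.9] 478.88
240 237 399 [-37.1  34.5] -1.28 | house [-22.2  21.2] -0.48
260 238 398 [-37.2  34.6] -1.28 | house [-22.5  21.5] -0.47
280 239 396 [-37.3  34.3] -1.51 | house [-22.5  21.6] -0.46
[-1 -1 -2 49 55 60 59 59 59 58 64 66 65 64 65 66 66] [109 111 116 100  44  57  60  50  43  39  38  61  60  61  60  45  43  40
  42  42  42  41  43  44  77  85  81  81  82  81  82  81  83  80  82  81
  83  81  91  99  97  98]
[-1 -2 -2 49 55 58 59 59 59 59 63 65 66 65 66 65 65] [112 113 111  80  39  57  61  58  60  44  40  60  59  61  61  63  62  47
  41  40  41  39  39  44  75  83  81  81  81  81  84  84  83  79  83  84
  84  84  91  98  97  98]
[-1 -1  1 50 55 58 59 59 59 60 64 65 66 65 65 64 66] [114 115 115  82  38  56  59  59  58  46  40  58  60  62  58  59  60  62
  58  59  60  59  62  61  76  82  81  81  82  80  81  86  84  84  81  81
  81  80  90  97  97  97]
174 [np.float64(52.42), np.float64(53.19)]
176 [np.float64(51.59), np.float64(52.39)]
180 [np.float64(49.91), np.float64(50.77)]
184 [np.float64(48.23), np.float64(49.15)]
186 [np.float64(47.39), np.float64(48.33)]
200 [np.float64(41.41), np.float64(42.56)]
214 [np.float64(38.26), np.float64(47.35)]
216 [np.float64(37.44), np.float64(46.74)]
240 [np.float64(27.46), np.float64(39.25)]
242 [np.float64(26.61), np.float64(38.61)]
244 [np.float64(25.76), np.float64(37.97)]
```

Run:
```python
from look import *
a=np.radians(196.3); X=np.array([np.cos(a),np.sin(a)]); Y=np.array([np.sin(a),-np.cos(a)])
t=(np.array([485.72,-356.81])-.3*X-.7*Y)/1000
env.movel(np.r_[t,.085],max_speed=.05)
print(env.movel(np.r_[t,.0735],max_speed=.03,f_stop=6)); s=env.sense(); print(s["tool_pos"],s["force"])
hand.set_gripper(.062); print(env.sense()["finger_gap"])
env.movel(np.r_[t,.21],max_speed=.2); 
bx,by=.4943,.0905
env.movep(np.r_[.40,-.20,.33],rot(180)); env.hold(.3)
s,m,W,T,R=look("w6"); print(s["clock"],T)
```

```text
True
[ 0.48631042 -0.35745364  0.07491199] [-1.17978484 -0.09411694  4.70480455]
0.0618589318104825
13.6167 [ 400.09604744 -200.57059892  329.32077451]
```

View pics/w6.png

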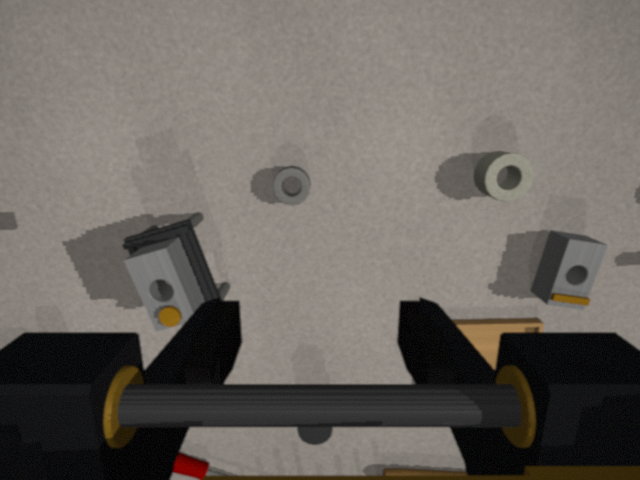

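The disc housing is in the pocket; contact came at TCP z 0.0749, which matches the floor. The bar housing's top is at (575,270). Next I'll check the seating and move the bar housing.

Run:
```python
from look import *
f=np.load("w6.npz"); m={k:f[k] for k in f.files}; W=world(m['d'],m)
mk=np.zeros((480,640),bool); mk[235:330,120:215]=W[235:330,120:215,2]>.09
print("disc",rect(mk,m,.1),np.percentile(W[mk][:,2],[10,30,50,70]),hole((115,230,215,335),W,m,.093,.1))
P=W[mk]; P=P[P[:,2]<.103]; c=np.linalg.lstsq(np.c_[P[:,:2],np.ones(len(P))],P[:,2],rcond=None)[0]; print("slope",c[:2])
r=rot(171.3); t=np.array([.4937,.0915])
env.movep(np.r_[t,.10],r); env.hold(.2)
print(env.movel(np.r_[t,.015],max_speed=.12,f_stop=15))
hand.set_gripper(.02); s=env.sense(); print("gap",s["finger_gap"],s["tool_pos"])
env.movel(np.r_[t,.09],max_speed=.15)
env.movep(np.array([.621,.012,.09]),rot(181.5)); env.hold(.3)
s,m,W,T,R=look("w7"); print(s["clock"],T,s["finger_gap"])
```

```text
disc [ 490.  -343.1   96.5   69.2   16.3] [0.09729159 0.09879251 0.09940635 0.10044322] [ 486.4 -355.4   24.3]
slope [ 0.00990904 -0.02503896]
False
gap 0.04375284496883664 [0.49406802 0.09131321 0.01560954]
18.1583 [620.30256867  13.09883023  89.82854258] 0.04399417857593343
```

View pics/w7.png

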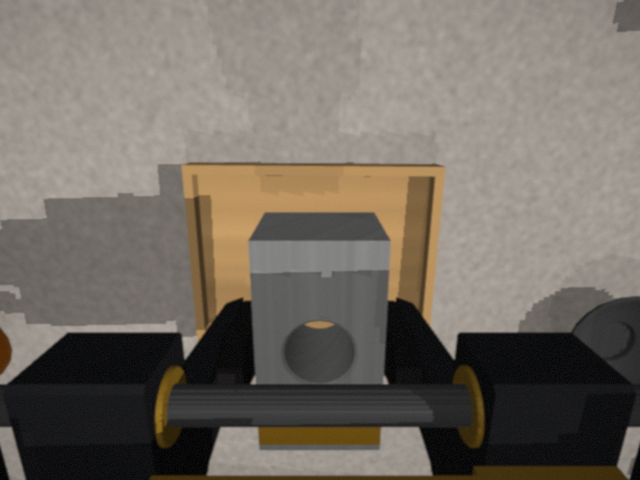

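Run:
```python
from look import *
f=np.load("w7.npz"); m={k:f[k] for k in f.files}
T=np.array([.6203,.0131]); a=np.radians(181.5); X=np.array([np.cos(a),np.sin(a)]); Y=np.array([np.sin(a),-np.cos(a)])
P=ray([[184,166],[442,166],[312,164]],m,.015)[:,:2]-T; print("tray X,Y rel",(P[2]@X-.055),(P[:2]@Y).mean(),(P[:2]@Y))
dx=P[2]@X-.055; dy=(P[:2]@Y).mean()
t=np.array([.621,.012])+np.clip(dx,-.006,.006)*X+np.clip(dy,-.006,.006)*Y; print(t)
env.movel(np.r_[t,.035],max_speed=.1)
print(env.movel(np.r_[t,.0185],max_speed=.03,f_stop=6)); s=env.sense(); print(s["tool_pos"],s["force"])
hand.set_gripper(.062)
env.movel(np.r_[t,.15],max_speed=.2)
env.movep(np.array([.455,.352,.30]),rot(180)); env.hold(.3)
s,m,W,T,R=look("w8"); print(s["clock"],T)
pt,dt=capture("top"); np.savez("top8.npz",p=pt,d=dt,**camera_model("top")); cv2.imwrite("pics/top8.png",pt[:,:,::-1])
mk=(W[...,2]>.145)&(W[...,2]<.165)&(np.hypot(W[...,0]-.469,W[...,1]-.354)<.025)
print("rod head",rect(mk,m,.153),mk.sum(),W[mk].mean(0))
```

```text
tray X,Y rel -0.0034106535310829272 -0.0036383970480076966 [-0.07176597  0.06448918]
[0.62450473 0.00845213]
True
[0.62448536 0.00846899 0.02055635] [ 0.74778633 -0.43742581  3.83373633]
22.4833 [455.40796562 351.37689268 299.73991993]
rod head [470.8 354.3  18.6  17.1   0. ] 462 [0.47144578 0.35451347 0.15159706]
```

View pics/w8.png

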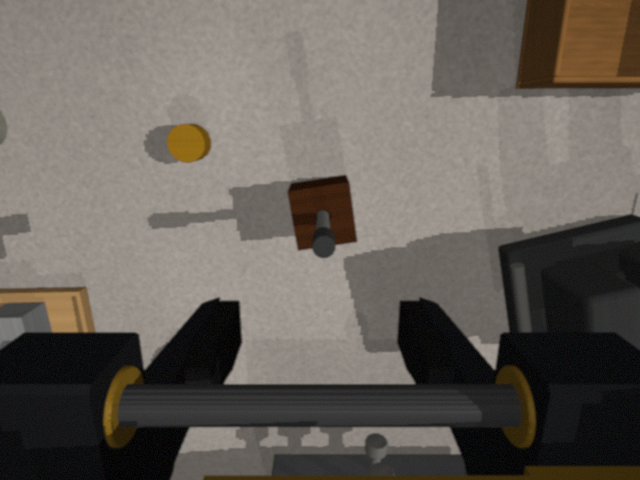

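View pics/top8.png

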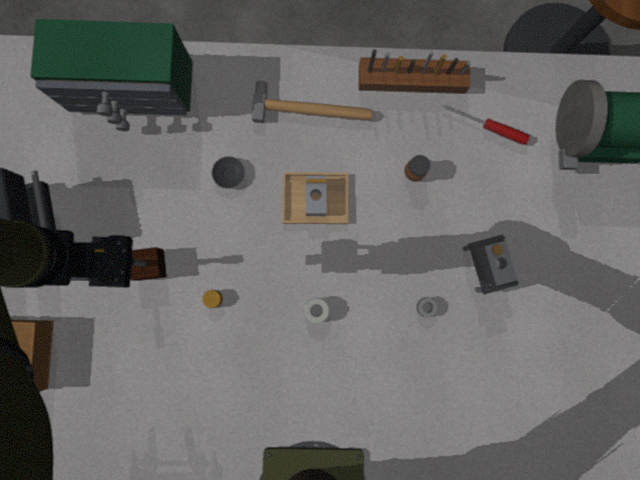

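The bar housing is in the tray at (316,197), the disc housing is in the station, and the rod head at (322,245) sits over the stand. Now I'll take the rod.

Run:
```python
from look import *
t=np.array([.4700,.3543])
env.movep(np.r_[t,.20],rot(180)); env.hold(.25)
print(env.movel(np.r_[t,.1205],max_speed=.1,f_stop=12))
hand.set_gripper(.005); s=env.sense(); print("gap",s["finger_gap"],s["tool_pos"],s["force"])
env.movel(np.r_[t,.20],max_speed=.1); env.movel(np.r_[t,.29],max_speed=.2); 
b=np.array([.4872,-.3565])
env.movep(np.r_[b,.28],rot(196.3)); env.hold(.4)
s,m,W,T,R=look("w9"); print(s["clock"],T,s["force"],s["finger_gap"],R[:,2])
ps,ds=capture("side"); np.savez("side9.npz",p=ps,d=ds,**camera_model("side"))
cv2.imwrite("pics/c9.png",np.hstack([p:=m["p"][:,:,::-1],cv2.resize(ps[40:240,300:500,::-1],(480,480))])[:, ::1])
im=cv2.imread("pics/c9.png"); cv2.imwrite("pics/c9.png",cv2.resize(im,(800,343)))
```

```text
False
gap 0.016853461858026116 [0.47005862 0.35429577 0.12053551] [0.41358955 0.31827416 1.00558134]
29.4667 [ 487.30473674 -356.3731097   280.00689126] [ 0.62317776 -0.15879339 -1.62011221] 0.016891672163729502 [ 2.14840377e-05 -1.56249040e-06 -1.00000000e+00]
```

View pics/c9.png

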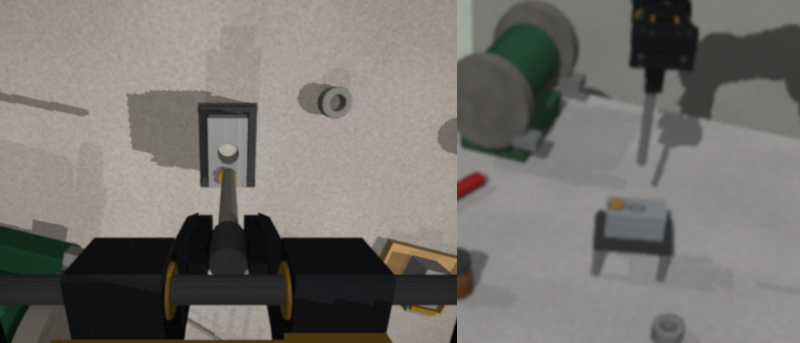

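The wrist half shows the rod over the bore with the disc tag on top; the side half shows the rod hanging upright above the station. Now I'll measure the rod axis and the bore.

```bash
cat > axis.py <<'E'
from meas import *
def axis(m,W,c0,zlo,zhi):
    "stem axis from depth points, slice by slice; points lie on the near side, pi/4*r towards the camera on average"
    cam=-m['R'].T@m['t']; out=[]
    for z in np.arange(zlo,zhi,.008):
        s=(W[...,2]>z)&(W[...,2]<z+.008)&(np.hypot(W[...,0]-c0[0],W[...,1]-c0[1])<.03)
        if s.sum()<8: continue
        q=np.median(W[s],0); d=q[:2]-cam[:2]; d/=np.linalg.norm(d); out.append([*(q[:2]+d*.006*.85),q[2]])
    o=np.array(out); k=np.polyfit(o[:,2],o[:,:2],1); return o,k
def mouth(m,W,z,c0):
    "bore mouth: edge pixels of the top face around it"
    s=((W[...,2]>z-.006)&(W[...,2]<z+.012)&(np.hypot(W[...,0]-c0[0],W[...,1]-c0[1])<.06)).astype(np.uint8)
    cs,h=cv2.findContours(s,cv2.RETR_CCOMP,cv2.CHAIN_APPROX_NONE)
    c=max([c for c,q in zip(cs,h[0]) if q[3]>=0],key=cv2.contourArea)
    P=ray(c[:,0],m,z)[:,:2]; (x,y),r=cv2.minEnclosingCircle((P*1000).astype(np.float32)); return np.round([x,y,2*r],1)
E
python3 - <<'E'
from axis import *
T=np.array([.4873,-.3564])
for n in ("w9","side9"):
    f=np.load(n+".npz"); m={k:f[k] for k in f.files}; W=world(m['d'],m)
    o,k=axis(m,W,T,.178,.262); print(n,"slope x,y per z",k[0].round(4),"axis at .2",(k[0]*.2+k[1]).round(4),len(o),o[[0,-1]].round(4))
    try: print("bore",mouth(m,W,.1,T))
    except Exception as e: print(e)
    s=(abs(W[...,2]-.1)<.003)&(np.hypot(W[...,0]-T[0],W[...,1]-T[1])<.06); P=W[s]
    print("top face",np.median(P[:,2]),np.linalg.lstsq(np.c_[P[:,:2],np.ones(len(P))],P[:,2],rcond=None)[0][:2],"rect",rect(s,m,.1))
E
```

```text
w9 slope x,y per z [ 0.0014 -0.0039] axis at .2 [ 0.4895 -0.3561] 11 [[ 0.4894 -0.3558  0.1825]
 [ 0.4894 -0.3563  0.2624]]
bore [ 486.9 -357.6   24.8]
top face 0.09905754032570513 [ 0.0004257  -0.00052947] rect [ 487.4 -357.6   79.3   43.9   16.3]
side9 slope x,y per z [ 0.006  -0.0142] axis at .2 [ 0.488  -0.3564] 11 [[ 0.4877 -0.3569  0.1822]
 [ 0.488  -0.3568  0.2618]]
bore [ 485.8 -353.1   24.2]
top face 0.09960597188208592 [0.00485474 0.00211475] rect [ 485.9 -354.    79.3   50.3   16.4]
```

Run:
```python
from look import *
from axis import *
env.movel(np.array([.4868,-.3573,.2255]),max_speed=.1); env.hold(.4)
s,m,W,T,R=look("w10"); print(s["clock"],T)
ps,ds=capture("side"); ms=dict(camera_model("side"),p=ps,d=ds); np.savez("side10.npz",**ms)
c0=T[:2]/1000
for n,mm in (("w",m),("s",ms)):
    WW=world(mm['d'],mm); o,k=axis(mm,WW,c0,.120,.2); print(n,k[0].round(4),"axis at .1",(k[0]*.1+k[1]).round(4))
a=cv2.resize(m["p"][200:360,240:400,::-1],(400,400),interpolation=cv2.INTER_CUBIC); b=cv2.resize(ps[125:205,360:440,::-1],(400,400),interpolation=cv2.INTER_CUBIC)
cv2.imwrite("pics/c10.png",np.hstack([a,b]))
```

```text
30.6583 [ 486.94569791 -357.35045419  225.79687004]
w [ 0.0005 -0.0024] axis at .1 [ 0.4892 -0.3571]
s [-0.0032 -0.0145] axis at .1 [ 0.4881 -0.3566]
```

View pics/c10.png

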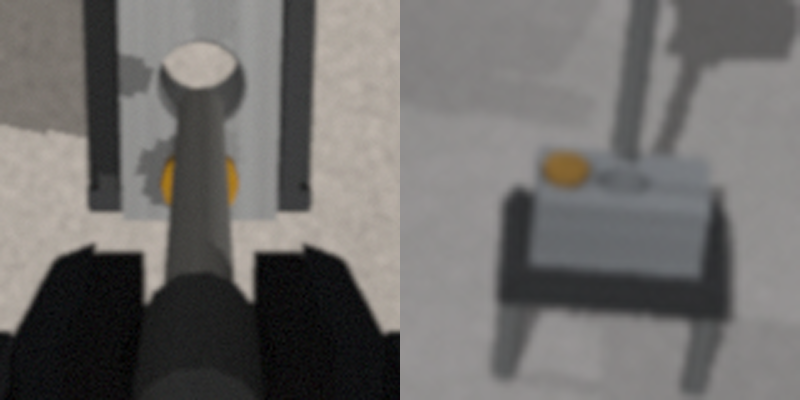

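Both views agree. On the left, the bore spans columns 160–246 and the tip is centred at about 202; on the right, the stem axis extended downward meets the bore centre (about 624,181). I'll lower it.

Run:
```python
from look import *
from axis import *
print(env.movel(np.array([.4868,-.3573,.1365]),max_speed=.06,f_stop=4)); env.hold(.5)
s,m,W,T,R=look("w11"); print(s["clock"],T,s["force"],s["finger_gap"])
ps,ds=capture("side"); np.savez("side11.npz",p=ps,d=ds,**camera_model("side"))
a=cv2.resize(m["p"][200:360,240:400,::-1],(400,400),interpolation=cv2.INTER_CUBIC); b=cv2.resize(ps[125:205,360:440,::-1],(400,400),interpolation=cv2.INTER_CUBIC)
cv2.imwrite("pics/c11.png",np.hstack([a,b]))
```

```text
False
32.8917 [ 486.76561017 -357.3124703   136.51667063] [-0.11044944  0.6471913  -0.71518903] 0.017181028862660278
```

View pics/c11.png

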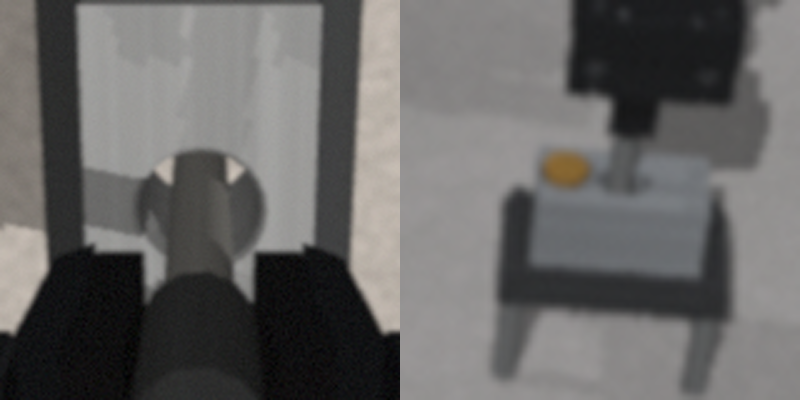

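The stem is centred in the bore in both views: 201 against 202 on the left, about 625 against 625 on the right. The tip is about 26 mm above the bench with no contact force.

```bash
python3 -c "
from station import env
print(env.job_done())"
```

```text
the job is handed in; nothing more can be done
None
```

I handed the job in after about 33 s on the robot clock: the disc housing is fully home in the station, the bar housing lies tag up in the tray, and the rod is held upright and centred in the bore, its tip about 26 mm above the bench with no contact force sensed.

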